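# Load a filter cartridge past the sprung dust flap of a purifier dock

## Robot

A 7-joint arm with a two-finger parallel gripper is mounted at the origin on a cart in front of the work surface, level with it; the furniture and walls round the work are solid. World frame = base frame: x ahead of the robot, y to its left, z up, the work surface at z = 0. Lengths are in mm, angles in rad, forces in N, time in s.
With the tool pointing down it reaches from about 425 to 875 mm from the base axis. Payload 9.9 kg.
Tool frame: the origin (TCP) lies at the very end of the fingers, on their centre line; the grasp point (between the pads) lies manip.grip_point_offset behind it (manip.grip_point_offset is the distance from the TCP to the grasp point, in mm); z points along the fingers, y is the direction in which the jaws open and shut (so a half turn about z gives the same grasp; the last joint's range is limited). The gripper opens to 85 mm and grips with 20 to 120 N. Pads are 22 mm wide; open, the fingers measure 114 mm over their backs; the gripper's body (76 mm by 85 mm) begins 54 mm behind the grasp point. The pads swing forward as they close: fully open they stand 13 mm farther back than shut.
Start: joints at [-1.194, 0.576, 0.025, 1.437, -0.015, 1.129, -0.057], TCP at [300.142, 604.602, 231.289] pointing down, gripper open.
Joint ranges: [-2.76, 2.76], [-0.34, 2.15], [-1.52, 1.57], [0.19, 2.46], [-1.09, 4.23], [0.17, 1.99], [-2.82, 2.82]. Speed limits (rad/s): [2.22, 2.22, 3.01, 3.01, 3.14, 3.14, 3.14].

## Interface

Orientations are given as a unit quaternion [w, x, y, z].
In Python, from cell import manip gives the robot as it stands.
- The arm moves only by the shell command python3 -m pendant 'ROWS' [FORCE]. ROWS is JSON, a list that holds one entry, the list of rows, each a list of 7 numbers: the shift along the tool's x, y, z in cm, then the turn, a rotation vector about the tool's x, y, z in rad, then the opening, from 0 (shut) to 1 (fully open). In form: [[[x, y, z, ax, ay, az, fingers], ...]]. A call has 1 to 5 rows; each row shifts and turns the commanded pose from where the row before left it, along the tool's axes as they then stand; what a row does not reach is not made up. A row lasts 1/12 s, in which the tool goes at most 41.7 mm and 7.16 degrees, less where a joint would pass 70% of its speed; a pose out of reach is approached as far as the arm can. A call with a gripper value outside its range is refused whole. The fingers move at their own pace and stop on an object; FORCE is the grip in N (left out, the last holds). Time passes only in rows, so rows that do not move let the fingers close. It gives the time, the measured TCP pose, the force and the opening at its end, in the units of the state.
- manip.state(): the state, without advancing time (a new reading comes with each control period).
- manip.camera(name): name is "scene" or "side" or "wrist"; returns a dict with "frame" (420x560x3 uint8, red, green, blue), "range_z" (420x560 float32, mm along the optical axis (not along the pixel's ray), 0 where there is no reading), "fovy" (degrees; the focal length in pixels is half the picture's height over the tangent of half this angle, whatever the lens; pixels are square), "cx", "cy" (the principal point, pixels), "world_from_camera" (4x4, takes a point from camera to world coordinates); the wrist camera has in their place "mount" (4x4, takes a point from camera to tool coordinates, whose origin is the TCP and whose axes are the flange's). Camera axes: x right, y down, z forward; pixel columns grow to the right and rows downward; lengths in mm; the calibration is good to about 2 mm. A picture is of the moment at which its call begins: read the wrist's pose just before it.
- manip.hand_in(): hands the job in, once; it reports no verdict.
The state is a dict: "time_s": time; "q": joint angles; "joint_velocities": joint speeds; "effort": joint torques, N m; "ee_pos": TCP position; "orientation": TCP orientation; "contact_force": force on the tool from outside, world axes, zero at the start; "torque": the same for the moment, N m; "finger_gap": finger opening in mm.
Only numpy, scipy, OpenCV 4.12 (cv2) and the standard library are available. Lean on these libraries where they do the work, as an engineer would, in place of code of your own. Each camera call takes 0.05 s, during which the arm holds its last target.

## Task

Load the filter cartridge from the blue stand upright into the white dock: with its foot press the orange sprung flap down near the free edge (it is stiff near the hinge; do not force it), keep it folded back with the cartridge and slide the cartridge down the well at the hinge side. Feel for the cushioned seat at the bottom, press the cartridge down on it with about 10 to 15 N for half a second, never as much as 20, and let go so that it stands seated. Leave the other things on the bench alone.

Things in the scene. Friction and masses are not known exactly. Their poses are not given: they have to be found in the camera images.
- cartridge_center (a point): Centre of the filter cartridge standing in the blue stand at the start. Clear round body, 30 mm across; at each end a cap (grip the upper one), to be treated as a 34 x 34 mm square block 16 mm tall, square with the stand. 132 mm tall over the caps, plus an 18 mm thin brass stub at each end. 0.28 kg. Axes: y up its length, x and z square to the caps' sides.
- cartridge_foot (a point): Centre of the underside of the lower cap, 66 mm below cartridge_center. This face lands on the seat; the brass stub under it meets nothing. Same axes.
- stand_top (a point): Centre of the top of the fixed blue stand: 64 x 64 mm, 44 mm tall, foot 84 x 84 mm. Its square pocket, 37 mm wide and 22 mm deep, holds the cartridge's lower cap; lift straight up. z up, x and y along its sides.
- dock: White dock fixed to the bench, 94 mm long (x) by 55 mm wide (y), rim 100 mm above the bench, on a grey foot 120 x 90 mm. Origin in the middle of its underside, 16 mm in front (-x) of the well's axis. Axes: x from the flap's free edge towards its hinge, z up.
- dock_well (a point): Point on the well's vertical axis, at rim level (100 mm up); axes as the dock. The mouth runs from x = -49 to +30 mm and is 43 mm wide inside. The well begins 42 mm below the rim: front wall at x = -18.5 mm, slippery side guides 38 mm apart (y), at the back only the folded flap. The cushioned seat lies 54 to 74 mm below the rim, otherwise unmeasured; it gives 1 mm per 4.5 N, 6 mm at most.
- dock_edge (a point): At rim level over the flap's free edge, 40 mm in front (-x) of dock_well; axes as the dock. Between here and the well's front wall a fixed smooth white filler lies about 40 mm below the rim (slanted lead-in to the well): a foot that enters here must stay at most 36 mm below the rim until it has moved back over the well.
- dock_flap (a joint): Angle of the orange flap (66 x 40 mm, 1 mm below the rim, hinge line 26 mm behind dock_well in +x): 0 closed and level, grows as it is pushed down into the dock, 1.5 folded back. Its spring closes it with 0.12 N m when shut, 0.19 folded. More than 10 N breaks it: pressed 9 mm from the hinge (cartridge straight over the well) it needs 13 N to open, 30 mm from the hinge 4 N.
- copper_coil: Coil of copper tube lying on the bench, 108 mm across; leave alone.
- pliers: Orange-handled pliers on the bench, 162 mm long; leave alone.
- tube_cutter: Small red tube cutter on the bench, 58 mm long; leave alone.
Things that resemble listed ones, but are neither listed nor needed, are in the scene too. There is more than one size of the part that bears cartridge_center; the job needs the smallest.

How it is judged:
By the outcome, as a careful person would: the job done as asked, in the order asked, and still so for the second after the job is handed in, with the robot touching nothing.
It also fails if it takes over 61 s, if anything falls off the work surface, if the arm or the gripper's body presses on something with over 40 N, if the wrist force passes 120 N, or if a joint passes its speed limit or range.

## Working session

There is one attempt and no reset: what is moved stays moved. The work goes in short steps, Python scripts to look and compute and a shell command to move; the robot and the scene stay as the last step left them, time stands still between calls to the robot, and variables do not carry over. Pictures are saved under pics/ and viewed, and the job is handed in when it is done.

```bash
ls; mkdir -p pics; cat > h.py <<'E'
import numpy as np, cv2
from cell import manip
from scipy.spatial.transform import Rotation as R
def snap(n,f):
    s=manip.state(); c=manip.camera(n)
    cv2.imwrite(f'pics/{f}.png',c['frame'][:,:,::-1]); np.savez(f'{f}.npz',**c,ee=s['ee_pos'],qo=s['orientation'])
    return s,c
def load(f): return dict(np.load(f'{f}.npz'))
def foc(c): return c['frame'].shape[0]/2/np.tan(np.radians(float(c['fovy']))/2)
def T(c):
    if 'world_from_camera' in c: return c['world_from_camera']
    M=np.eye(4); q=c['qo']; M[:3,:3]=R.from_quat([q[1],q[2],q[3],q[0]]).as_matrix(); M[:3,3]=c['ee']
    return M@c['mount']
def pt(c,u,v,d=None):
    d=c['range_z'][int(v),int(u)] if d is None else d
    f=foc(c); p=np.array([(u-c['cx'])/f*d,(v-c['cy'])/f*d,d,1]); return (T(c)@p)[:3]
def cloud(c):
    f=foc(c); v,u=np.mgrid[:420,:560]; d=c['range_z']
    p=np.stack([(u-c['cx'])/f*d,(v-c['cy'])/f*d,d,np.ones_like(d)],-1)
    P=(p@T(c).T)[...,:3]; P[d==0]=np.nan; return P
def plane(c,u,v,z):
    a=pt(c,u,v,1.0); b=pt(c,u,v,1000.); return a+(b-a)*(z-a[2])/(b[2]-a[2])
E
python3 - <<'E'
from h import *
for n in ['scene','side','wrist']:
    s,c=snap(n,n+'0')
print(s, manip.grip_point_offset)
print([k for k in c], T(load('scene0'))[:3,3], T(load('side0'))[:3,3])
E
```

```text
pics
{'time_s': 0.1, 'q': array([-1.19379652,  0.57644307,  0.02483686,  1.43779553, -0.0150002 ,
        1.12900281, -0.05647366]), 'joint_velocities': array([ 0.00018777, -0.00141078, -0.00079203, -0.0034632 ,  0.00032848,
        0.00249079, -0.00066572]), 'effort': array([ 5.12467246e-03, -7.67298174e+01,  2.25754894e+00, -2.86600399e+01,
        1.59191532e-02,  8.67306080e-03, -3.20129698e-05]), 'ee_pos': array([299.96130734, 604.25063525, 230.54203845]), 'orientation': array([-1.33687429e-04,  2.28333743e-01,  9.73582645e-01, -7.19877128e-04]), 'contact_force': array([-0.14554974, -0.01257163, -0.75775368]), 'torque': array([-0.00156282, -0.03192168, -0.01893241]), 'finger_gap': 85.51296356001247} 18.700000000000003
['frame', 'range_z', 'fovy', 'cx', 'cy', 'mount'] [-107.89427085 -536.25435735  866.33800263] [ -24.46848028 1207.92479944 1043.17631006]
```

View pics/scene0.png

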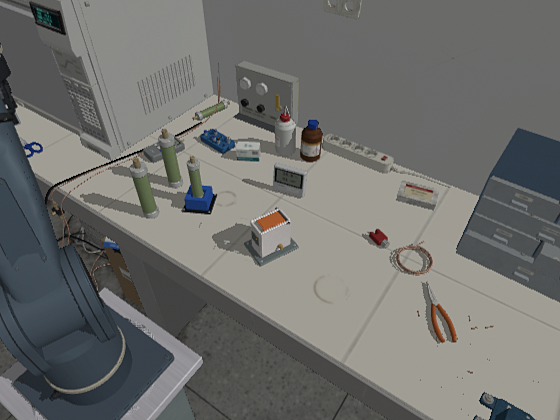

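View pics/side0.png

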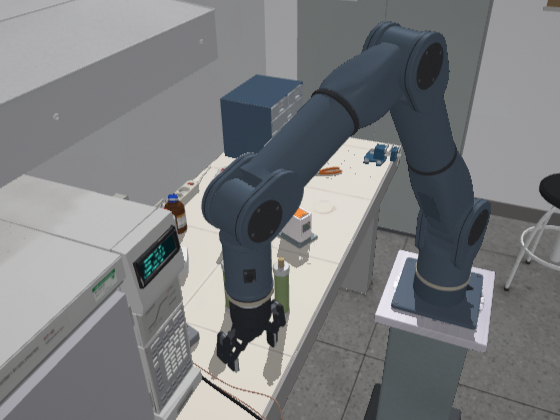

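View pics/wrist0.png

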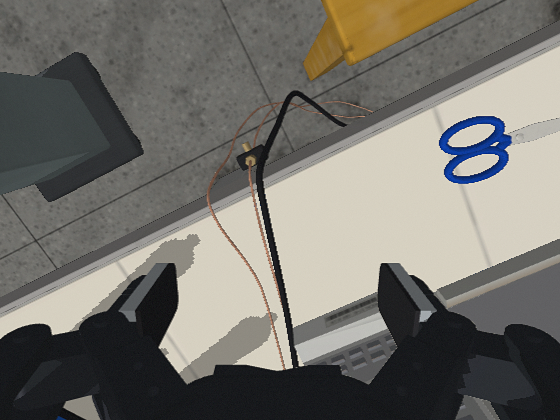

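Scene view: cartridge candidates are a tall one at (146,188), a tall one at (170,158), the one in the blue stand at (196,185), and one lying at (210,110). By the description it should be the one in the stand. The dock is at (270,235), the hinge side still to be determined. I'll take a close crop and measure.

```bash
python3 - <<'E'
from h import *
c=load('scene0'); I=c['frame'][:,:,::-1]
a=cv2.resize(I[120:225,120:240],None,fx=4,fy=4,interpolation=cv2.INTER_NEAREST)
b=cv2.resize(I[195:275,235:305],None,fx=5,fy=5,interpolation=cv2.INTER_NEAREST)
o=np.zeros((420,840,3),np.uint8); o[:420,:480]=a; o[:400,490:840]=b
cv2.imwrite('pics/crop0.png',cv2.resize(o,(800,400)))
for u,v in [(194,160),(194,180),(200,200),(146,180),(170,150),(146,162),(166,132),(270,222),(258,220),(284,213),(265,248),(272,258)]:
    print((u,v),pt(c,u,v).round(1))
P=cloud(c)
h=cv2.cvtColor(I,cv2.COLOR_BGR2HSV)
m=(h[...,0]>105)&(h[...,0]<130)&(h[...,1]>150); m[:180]=0;m[225:]=0;m[:,:175]=0;m[:,225:]=0
Q=P[m]; print('blue',np.nanmin(Q,0),np.nanmax(Q,0))
t=Q[(Q[:,2]>40)&(Q[:,2]<48)]; print(len(t),cv2.minAreaRect(t[:,:2].astype(np.float32)))
m=(h[...,0]<15)&(h[...,1]>150); m[:205]=0;m[245:]=0;m[:,:250]=0;m[:,300:]=0
Q=P[m]; Q=Q[Q[:,2]>90];print('flap',len(Q),np.nanmedian(Q,0),cv2.minAreaRect(Q[:,:2].astype(np.float32)))
Q=P[205:265,240:305].reshape(-1,3); t=Q[(Q[:,2]>96)&(Q[:,2]<106)]; print('rim',len(t),np.median(t,0),cv2.minAreaRect(t[:,:2].astype(np.float32)),cv2.boxPoints(cv2.minAreaRect(t[:,:2].astype(np.float32))))
E
```

```text
(194, 160) [502.3 159.1 161.8]
(194, 180) [488.8 157.6 101.6]
(200, 200) [482.1 139.7  40.6]
(146, 180) [391.3 231.8 133.7]
(170, 150) [517.9 269.8 137.8]
(146, 162) [546.3 441.8  -2.1]
(166, 132) [524.5 278.7 191.6]
(270, 222) [ 482.  -104.5   97.5]
(258, 220) [470.  -76.   97.9]
(284, 213) [ 528.6 -115.3   97.2]
(265, 248) [ 444.8 -114.8   40. ]
(272, 258) [ 447.7 -134.3   10.6]
blue [4.58078738e+02 1.10751838e+02 4.29206577e-01] [541.26139237 208.42330855  46.85257069]
149 ((499.2763671875, 163.6757354736328), (66.04411315917969, 65.21998596191406), 28.16853141784668)
flap 281 [ 487.36069809 -102.5622066    97.43914771] ((487.97784423828125, -102.29994201660156), (41.14044952392578, 64.22565460205078), 65.1767349243164)
rim 460 [ 486.79768132 -104.55478893   97.84547784] ((485.2650451660156, -101.11150360107422), (62.93224334716797, 90.64691162109375), 65.79727172851562) [[ 431.02545  -111.23068 ]
 [ 513.7046   -148.39287 ]
 [ 539.50464   -90.992325]
 [ 456.8255    -53.83014 ]]
```

View pics/crop0.png

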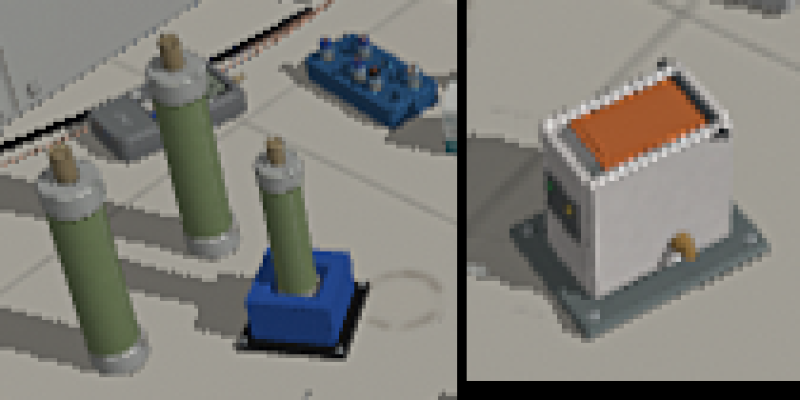

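Crop: the cartridge in the stand (270,150 in the crop) is clearly shorter and thinner than both tall standing ones, and it stands in the blue stand, so it is the target. On the dock, a dark gap shows at the upper-right end of the flap. I'll confirm hinge versus free edge with a wrist view.

```bash
cat >> h.py <<'E'
def delta(goal,yaw=None,s=None):
    """shift in tool axes (cm) to goal TCP; yaw = wanted world angle (deg) of tool y"""
    s=s or manip.state(); q=s['orientation']; M=R.from_quat([q[1],q[2],q[3],q[0]]).as_matrix()
    d=M.T@(np.array(goal)-s['ee_pos'])/10
    y=np.degrees(np.arctan2(M[1,1],M[0,1]))
    print('t',round(s['time_s'],2),'tcp',s['ee_pos'].round(1),'tool y deg',round(y,2),'tilt z',M[:,2].round(4),'F',s['contact_force'].round(2),'gap',round(s['finger_gap'],1))
    print('shift cm',d.round(2), 'turn az', None if yaw is None else round(-np.radians((yaw-y+180)%360-180),4))
E
python3 - <<'E'
from h import *
c=load('wrist0'); print(c['mount'].round(3),c['fovy'],c['cx'],c['cy'])
delta([480,60,380],63.6)
E
```

```text
[[ 1.00000e-03 -9.60000e-01 -2.79000e-01  7.18910e+01]
 [ 1.00000e+00  2.00000e-03 -0.00000e+00 -1.00000e+00]
 [ 1.00000e-03 -2.79000e-01  9.60000e-01 -1.42647e+02]
 [ 0.00000e+00  0.00000e+00  0.00000e+00  1.00000e+00]] 63.47811545667557 277.29148158151963 206.52912380756572
t 0.15 tcp [300.  604.3 230.7] tool y deg 63.6 tilt z [-5.0e-04 -1.1e-03 -1.0e+00] F [0.69 1.1  0.  ] gap 85.4
shift cm [-40.33 -40.77 -14.88] turn az -0.0
```

```bash
python3 -m pendant '[[[-2.2,-2.3,-2.4,0,0,0,1],[-2.2,-2.3,-2.4,0,0,0,1],[-2.2,-2.3,-2.4,0,0,0,1],[-2.2,-2.3,-2.4,0,0,0,1],[-2.2,-2.3,-2.4,0,0,0,1]]]' && python3 -m pendant '[[[-2.5,-2.6,0,0,0,0,1],[-2.5,-2.6,0,0,0,0,1],[-2.5,-2.6,0,0,0,0,1],[-2.5,-2.6,0,0,0,0,1],[-2.5,-2.6,0,0,0,0,1]]]' ; python3 - <<'E'
from h import *
delta([499,150,380],118)
E
```

```text
time_s: 0.57
ee_pos: [347.7, 451.0, 352.1]
orientation: [-0.0, 0.228, 0.974, -0.0]
contact_force: [0.3, 0.1, 1.1]
finger_gap: 85.4
time_s: 0.98
ee_pos: [401.8, 278.8, 351.3]
orientation: [-0.0, 0.228, 0.974, 0.0]
contact_force: [1.2, 0.8, -0.3]
finger_gap: 85.2
t 0.98 tcp [401.8 278.8 351.3] tool y deg 63.6 tilt z [-0.e+00  1.e-04 -1.e+00] F [ 1.2   0.8  -0.31] gap 85.2
shift cm [-14.44  -7.22  -2.87] turn az -0.9494
```

```bash
python3 -m pendant '[[[-3.5,-1.7,-0.7,0,0,0,1],[-3.5,-1.7,-0.7,0,0,0,1],[-3.5,-1.7,-0.7,0,0,0,1],[-3.5,-1.7,-0.7,0,0,0,1],[0,0,0,0,0,-0.12,1]]]' && python3 -m pendant '[[[0,0,0,0,0,-0.12,1],[0,0,0,0,0,-0.12,1],[0,0,0,0,0,-0.12,1],[0,0,0,0,0,-0.12,1],[0,0,0,0,0,-0.12,1]]]' ; python3 - <<'E'
from h import *
delta([499,164,380],118.2); snap('wrist','w1')
E
```

```text
time_s: 1.4
ee_pos: [501.0, 149.8, 380.5]
orientation: [0.002, 0.175, 0.985, -0.001]
contact_force: [-0.3, 0.0, -0.3]
finger_gap: 85.5
time_s: 1.82
ee_pos: [496.7, 157.4, 379.1]
orientation: [-0.0, -0.132, 0.991, -0.0]
contact_force: [-0.3, -1.0, -0.0]
finger_gap: 84.9
t 1.82 tcp [496.7 157.4 379.1] tool y deg 105.19 tilt z [-5.e-04 -2.e-04 -1.e+00] F [-0.32 -1.01 -0.  ] gap 84.9
shift cm [-0.4   0.58 -0.09] turn az -0.2271
```

View pics/w1.png

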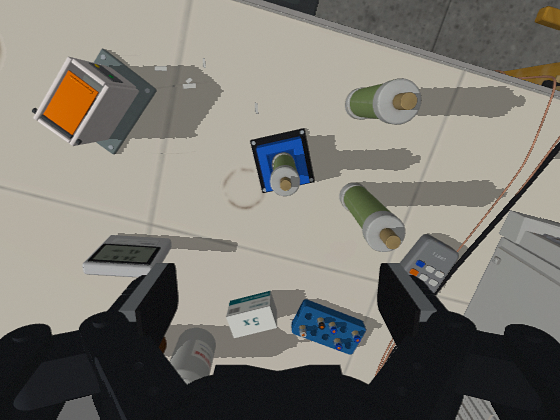

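Wrist view: the stand with the cartridge is at (284,165), the tall ones are at (385,102) and (372,216), and the dock is at (95,100). I'll measure the stand, cap and dock from this depth image.

```bash
python3 - <<'E'
from h import *
c=load('w1'); I=c['frame'][:,:,::-1].copy(); P=cloud(c); h=cv2.cvtColor(I,cv2.COLOR_BGR2HSV)
def box(Q): r=cv2.minAreaRect(Q[:,:2].astype(np.float32)); return np.round(r[0],1),np.round(r[1],1),round(r[2],1)
reg=np.zeros((420,560),bool); reg[120:200,240:325]=1
Z=P[...,2]
m=reg&(h[...,0]>100)&(h[...,0]<130)&(h[...,1]>120)&(abs(Z-44)<5); print('standtop',m.sum(),np.median(P[m],0),box(P[m]))
m=reg&(h[...,2]<60)&(Z<15); print('foot',m.sum(),box(P[m]),np.median(Z[m]))
m=reg&(Z>146)&(Z<162); print('cap',m.sum(),box(P[m]),P[m].mean(0))
m=reg&(Z>164)&(Z<182); print('stub',m.sum(),P[m].mean(0))
reg[:]=0; reg[40:160,20:165]=1
m=reg&(h[...,0]<15)&(h[...,1]>150)&(Z>85); print('flap',m.sum(),box(P[m]),np.median(Z[m]))
m=reg&(Z>90)&(Z<106); print('rim',m.sum(),box(P[m]),cv2.boxPoints(cv2.minAreaRect(P[m][:,:2].astype(np.float32))).round(1).tolist())
m=reg&(Z>4)&(Z<16); print('dockfoot',m.sum(),box(P[m]))
cv2.imwrite('pics/crop1.png',cv2.resize(np.hstack([I[50:155,25:165],I[110:215,230:370]]),None,fx=2.8,fy=2.8,interpolation=cv2.INTER_CUBIC))
E
```

```text
standtop 1073 [489.34211592 158.63516715  43.87578716] (array([499.9, 166.6]), array([64.2, 63.8]), 27.8)
foot 711 (array([499.7, 166.5]), array([83. , 83.1]), 27.9) 5.87337894409211
cap 597 (array([499.7, 166.4]), array([32.4, 32.2]), 15.2) [498.43215533 166.12870072 153.65794245]
stub 113 [499.36460745 166.77358035 171.2065558 ]
flap 235 (array([ 486.2, -102. ]), array([42.4, 64. ]), 66.7) 99.17420831477324
rim 3635 (array([ 484.6, -100.2]), array([63.2, 90.4]), 67.1) [[430.70001220703125, -111.69999694824219], [514.0, -146.89999389648438], [538.5999755859375, -88.5999984741211], [455.29998779296875, -53.400001525878906]]
dockfoot 1904 (array([ 485.5, -100.1]), array([ 89.7, 120.1]), 67.1)
```

View pics/crop1.png

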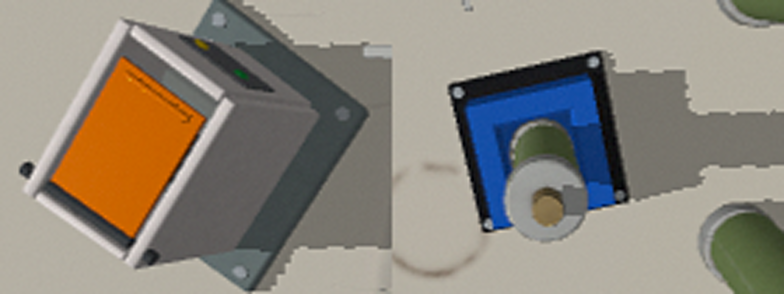

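```bash
python3 - <<'E'
from h import *
for f,reg in (('w1',(40,160,20,165)),('scene0',(200,250,245,300))):
    c=load(f); I=c['frame'][:,:,::-1].copy(); P=cloud(c); h=cv2.cvtColor(I,cv2.COLOR_BGR2HSV); Z=P[...,2]
    g=np.zeros((420,560),bool); g[reg[0]:reg[1],reg[2]:reg[3]]=1
    m=g&(h[...,0]<22)&(h[...,1]>150)
    v,u=np.nonzero(m); 
    # project onto plane z=99
    Q=np.array([plane(c,a,b,99.) for a,b in zip(u,v)])
    r=cv2.minAreaRect(Q[:,:2].astype(np.float32)); print(f,m.sum(),np.nanmedian(Z[m]),r)
    ax=np.array([np.cos(np.radians(-22.9)),np.sin(np.radians(-22.9))]); ay=np.array([-ax[1],ax[0]])
    d=(P[g]-np.array([485.2,-100.1,0])); X=d[:,:2]@ax; Y=d[:,:2]@ay; zz=d[:,2]
    # height profile along the dock axis, middle strip
    for x in range(-64,66,4):
        k=(abs(X-x)<2)&(abs(Y)<12); kk=(abs(X-x)<2)&(abs(Y)<34)&(zz>85)
        print(x,k.sum(),np.round(np.median(zz[k]),1) if k.sum() else '', (Y[kk].min().round(1),Y[kk].max().round(1)) if kk.sum() else '',end=' | ')
    print()
    X=(Q[:,:2]-[485.2,-100.1])@ax; Y=(Q[:,:2]-[485.2,-100.1])@ay; print(np.percentile(X,[0,2,98,100]),np.percentile(Y,[0,2,98,100]))
E
```

```text
w1 1877 99.20512372688262 ((486.5399169921875, -100.98530578613281), (40.12839126586914, 63.74520492553711), 67.15140533447266)
-64 50 0.1  | -60 66 0.7  | -56 54 7.7  | -52 48 8.0  | -48 177 57.3  | -44 271 83.0 (np.float64(-27.3), np.float64(27.7)) | -40 46 99.9 (np.float64(-27.4), np.float64(27.7)) | -36 0  (np.float64(-27.1), np.float64(27.5)) | -32 10 98.9 (np.float64(-28.2), np.float64(27.9)) | -28 118 98.9 (np.float64(-27.5), np.float64(27.8)) | -24 105 99.3 (np.float64(-28.0), np.float64(27.7)) | -20 100 98.8 (np.float64(-27.4), np.float64(27.9)) | -16 77 99.1 (np.float64(-27.3), np.float64(27.4)) | -12 76 99.2 (np.float64(-27.8), np.float64(27.3)) | -8 70 99.1 (np.float64(-27.7), np.float64(27.6)) | -4 73 99.3 (np.float64(-27.4), np.float64(27.5)) | 0 73 99.3 (np.float64(-27.8), np.float64(27.5)) | 4 70 99.2 (np.float64(-27.4), np.float64(27.3)) | 8 76 99.1 (np.float64(-27.8), np.float64(27.3)) | 12 73 99.1 (np.float64(-27.1), np.float64(27.6)) | 16 73 99.1 (np.float64(-28.0), np.float64(27.5)) | 20 65 98.9 (np.float64(-28.7), np.float64(27.4)) | 24 71 99.2 (np.float64(-28.1
[... 1293 characters left out ...]
7.7 (np.float64(-30.0), np.float64(24.4)) | 12 9 97.0 (np.float64(-29.9), np.float64(25.7)) | 16 13 97.9 (np.float64(-30.6), np.float64(23.7)) | 20 9 97.3 (np.float64(-30.1), np.float64(25.9)) | 24 12 96.8 (np.float64(-32.5), np.float64(26.0)) | 28 10 97.1 (np.float64(-29.9), np.float64(25.0)) | 32 10 97.3 (np.float64(-29.9), np.float64(27.4)) | 36 11 99.5 (np.float64(-33.2), np.float64(29.8)) | 40 10 99.1 (np.float64(-30.9), np.float64(24.8)) | 44 8 97.0 (np.float64(-29.0), np.float64(24.1)) | 48 1 95.7 (np.float64(-0.2), np.float64(12.7)) | 52 0   | 56 0   | 60 1 3.2  | 64 1 -0.9  | 
[-29.32586264 -27.78378408  33.38699115  34.53925575] [-93.71418393 -81.0851528   16.21145174  17.40198531]
```

```bash
python3 - <<'E'
from h import *
delta([486,-100,340],117.8)
E
```

```text
t 1.87 tcp [496.7 157.4 379.1] tool y deg 105.7 tilt z [-5.e-04 -2.e-04 -1.e+00] F [-0.69  0.03  0.61] gap 85.6
shift cm [  7.99 -24.49   3.92] turn az -0.2112
```

```bash
python3 -m pendant '[[[1.2,-3.5,0.6,0,0,0,1],[1.2,-3.5,0.6,0,0,0,1],[1.2,-3.5,0.6,0,0,0,1],[1.2,-3.5,0.6,0,0,0,1],[1.2,-3.5,0.6,0,0,0,1]]]' && python3 -m pendant '[[[1.0,-3.5,0.6,0,0,0,1],[1.0,-3.5,0.3,0,0,0,1],[0,0,0,0,0,-0.11,1],[0,0,0,0,0,-0.1,1],[0,0,0,0,0,0,1]]]' ; python3 - <<'E'
from h import *
delta([499.7,166.5,300],117.8); snap('wrist','w2')
c=load('w2');I=c['frame'][:,:,::-1].copy(); P=cloud(c); h=cv2.cvtColor(I,cv2.COLOR_BGR2HSV); Z=P[...,2]
m=(h[...,0]<22)&(h[...,1]>150)&(Z>85)&(Z<110)
r=cv2.minAreaRect(P[m][:,:2].astype(np.float32)); print('flap',m.sum(),np.median(Z[m]),r)
g=(abs(P[...,0]-486)<80)&(abs(P[...,1]+100)<80)
m=g&(Z>3)&(Z<14); r=cv2.minAreaRect(P[m][:,:2].astype(np.float32)); print('foot',r)
m=g&(Z>94)&(Z<108); r=cv2.minAreaRect(P[m][:,:2].astype(np.float32)); print('rim',r)
E
```

```text
time_s: 2.28
ee_pos: [483.1, -28.7, 349.1]
orientation: [0.0, -0.128, 0.992, 0.0]
contact_force: [1.1, -0.2, -0.8]
finger_gap: 85.4
time_s: 2.7
ee_pos: [482.0, -100.5, 340.1]
orientation: [-0.0, -0.233, 0.973, 0.0]
contact_force: [0.2, 0.1, 0.3]
finger_gap: 85.3
t 2.7 tcp [ 482.  -100.5  340.1] tool y deg 116.91 tilt z [-4.e-04  1.e-04 -1.e+00] F [0.21 0.12 0.3 ] gap 85.3
shift cm [-13.66  23.01   4.01] turn az -0.0156
flap 1874 99.21948560504325 ((486.1715087890625, -101.58220672607422), (39.631656646728516, 63.41831970214844), 66.98615264892578)
foot ((475.7022399902344, -96.45957946777344), (125.31620788574219, 118.84378051757812), 84.01318359375)
rim ((484.33074951171875, -100.64791107177734), (63.016056060791016, 90.07195281982422), 66.99308776855469)
```

View pics/w2.png

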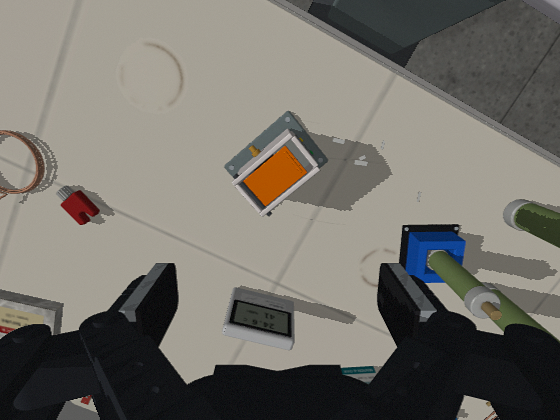

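```bash
python3 - <<'E'
from h import *
c=load('w2');I=c['frame'][:,:,::-1].copy(); P=cloud(c); Z=P[...,2]
# rectify dock to plane z=100, 5 px/mm, dock x to right, origin 485.2,-100.1
ax=np.array([np.cos(np.radians(-23)),np.sin(np.radians(-23))]); ay=np.array([-ax[1],ax[0]])
src=[];dst=[]
M=np.linalg.inv(T(c)); f=foc(c)
for x,y in [(-60,-40),(60,-40),(60,40),(-60,40)]:
    w=np.array([*(np.array([485.2,-100.1])+x*ax+y*ay),100,1]); p=M@w
    src.append([p[0]/p[2]*f+c['cx'],p[1]/p[2]*f+c['cy']]); dst.append([(x+60)*5,(40-y)*5])
H=cv2.getPerspectiveTransform(np.float32(src),np.float32(dst))
o=cv2.warpPerspective(I,H,(600,400),flags=cv2.INTER_CUBIC)
for x in range(-60,61,10): cv2.line(o,((x+60)*5,0),((x+60)*5,8 if x else 20),(0,0,255),1)
cv2.imwrite('pics/rect2.png',o)
E
```

```text
(no output)
```

View pics/rect2.png

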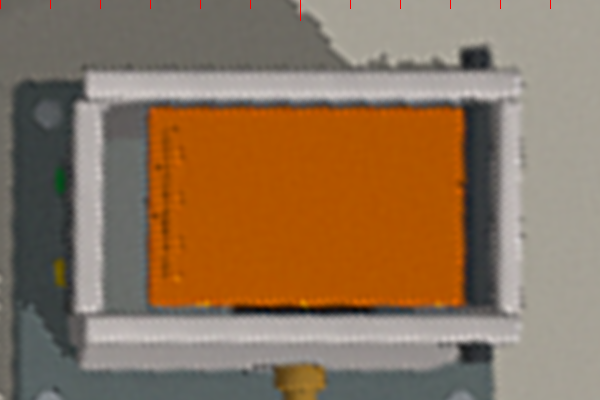

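Rectified dock view (5 px/mm):
- The flap runs from px 148 to 465.
- The hinge pins are at px 476, the world +x end.
- The scored free edge with the 9 mm gap is at px 148.
- The mouth runs 103 to 500, which is 79 mm as given.

This puts dock_well at about (493.7, -104.9), with dock x at -23°. The cartridge is at (499.7, 166.5), with axes at 27.8°. Going to grasp.

```bash
python3 -m pendant '[[[-2,3.3,0.5,0,0,-0.015,1],[-2,3.3,0.5,0,0,0,1],[-2,3.3,0.5,0,0,0,1],[-2,3.3,0.5,0,0,0,1],[-2,3.3,0.5,0,0,0,1]]]' && python3 -m pendant '[[[-2,3.3,0.5,0,0,0,1],[-1.7,3.2,0.5,0,0,0,1],[0,0,0,0,0,0,1]]]' ; python3 - <<'E'
from h import *
delta([499.7,166.5,200],117.8)
E
```

```text
time_s: 3.17
ee_pos: [494.2, 95.1, 315.3]
orientation: [0.0, -0.237, 0.971, 0.0]
contact_force: [1.6, 0.1, -0.7]
finger_gap: 85.5
time_s: 3.42
ee_pos: [495.3, 176.5, 303.9]
orientation: [-0.001, -0.242, 0.97, 0.002]
contact_force: [-0.8, 0.8, -0.3]
finger_gap: 85.3
t 3.42 tcp [495.3 176.5 303.9] tool y deg 118.06 tilt z [-0.0023  0.0033 -1.    ] F [-0.79  0.76 -0.31] gap 85.3
shift cm [ 0.08 -1.13 10.39] turn az 0.0045
```

```bash
python3 -m pendant '[[[0,0,3,0,0,0,1],[0,0,3,0,0,0,1],[0,0,3,0,0,0,1],[0,0,1,0,0,0,1],[0,0,0,0,0,0,1]]]' ; python3 - <<'E'
from h import *
delta([499.7,166.5,125],117.8); s,c=snap('wrist','w3')
E
```

```text
time_s: 3.83
ee_pos: [495.6, 167.2, 203.2]
orientation: [-0.002, -0.239, 0.971, -0.0]
contact_force: [-0.0, -0.4, 0.6]
finger_gap: 85.4
t 3.83 tcp [495.6 167.2 203.2] tool y deg 117.61 tilt z [-0.0044 -0.002  -1.    ] F [-0.01 -0.45  0.63] gap 85.4
shift cm [-0.37 -0.26  7.82] turn az -0.0034
```

View pics/w3.png

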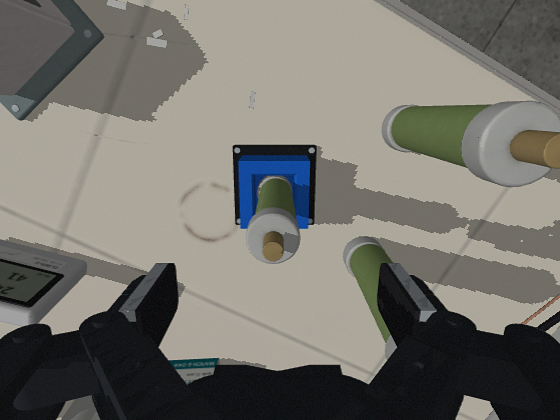

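```bash
python3 - <<'E'
from h import *
c=load('w3'); P=cloud(c); Z=P[...,2]; g=(abs(P[...,0]-499)<40)&(abs(P[...,1]-166)<40)
def box(Q): r=cv2.minAreaRect(Q[:,:2].astype(np.float32)); return np.round(r[0],1),np.round(r[1],1),round(r[2],1)
for n,a,b in (('cap',149,160),('stub',165,182),('top',40,48),('foot',3,9)):
    m=g&(Z>a)&(Z<b); print(n,box(P[m]),P[m].mean(0).round(1))
delta([499.7,166.5,125],117.8)
E
```

```text
cap (array([500. , 166.6]), array([32.8, 33.1]), 22.8) [497.6 165.2 153.7]
stub (array([499.8, 166.6]), array([11.7, 11.7]), 25.1) [499.2 166.4 171.2]
top (array([500.3, 166.5]), array([64.8, 64.1]), 27.1) [492.3 162.6  43.8]
foot (array([491.8, 161.5]), array([65.4, 84.3]), 29.8) [481.7 156.6   5.9]
t 3.88 tcp [496.7 167.5 205.1] tool y deg 117.63 tilt z [-1.7e-03 -8.0e-04 -1.0e+00] F [ 0.73  0.59 -0.15] gap 85.5
shift cm [-0.23 -0.23  8.01] turn az -0.003
```

```bash
python3 -m pendant '[[[-0.3,-0.2,2,0,0,0,1],[0,0,2,0,0,0,1],[0,0,2,0,0,0,1],[0,0,1.9,0,0,0,1],[0,0,0,0,0,0,1]]]' ; python3 - <<'E'
from h import *
delta([499.9,166.6,125],117.8)
E
```

```text
time_s: 4.3
ee_pos: [500.3, 167.0, 125.4]
orientation: [-0.001, -0.239, 0.971, -0.0]
contact_force: [-0.4, -0.8, -0.5]
finger_gap: 85.3
t 4.3 tcp [500.3 167.  125.4] tool y deg 117.67 tilt z [-1.7e-03 -7.0e-04 -1.0e+00] F [-0.42 -0.77 -0.51] gap 85.3
shift cm [ 0.06 -0.02  0.04] turn az -0.0022
```

```bash
python3 -m pendant '[[[0,0,0,0,0,0,0.5],[0,0,0,0,0,0,0.3],[0,0,0,0,0,0,0.2],[0,0,0,0,0,0,0],[0,0,0,0,0,0,0]]]' 60 && python3 -m pendant '[[[0,0,0,0,0,0,0],[0,0,0,0,0,0,0],[0,0,0,0,0,0,0]]]' 80;  python3 - <<'E'
from h import *
delta([499.9,166.6,225],117.8)
E
```

```text
time_s: 4.72
ee_pos: [501.6, 167.4, 127.8]
orientation: [0.001, -0.24, 0.971, 0.0]
contact_force: [-1.1, 0.4, 6.4]
finger_gap: 32.6
time_s: 4.97
ee_pos: [501.5, 167.4, 127.8]
orientation: [0.001, -0.24, 0.971, 0.0]
contact_force: [-0.6, -0.1, 10.1]
finger_gap: 32.6
t 4.97 tcp [501.5 167.4 127.8] tool y deg 117.72 tilt z [ 0.0023  0.001  -1.    ] F [-0.63 -0.15 10.08] gap 32.6
shift cm [ 0.16  0.01 -9.72] turn az -0.0013
```

```bash
python3 -m pendant '[[[0,0,-0.5,0,0,0,0],[0,0,-1,0,0,0,0],[0,0,-1,0,0,0,0],[0,0,-1.5,0,0,0,0],[0,0,-2,0,0,0,0]]]' && python3 -m pendant '[[[0,0,-2,0,0,0,0],[0,0,-2,0,0,0,0],[0,0,-1,0,0,0,0],[0,0,0,0,0,0,0]]]';  python3 - <<'E'
from h import *
delta([467.9,-94,260],157); snap('wrist','w4'); snap('side','s4'); snap('scene','sc4')
I=[cv2.imread(f'pics/{n}.png')[r] for n,r in (('s4',np.s_[180:380,180:400]),('sc4',np.s_[60:260,120:340]))]
cv2.imwrite('pics/c4.png',cv2.resize(np.hstack(I),None,fx=1.8,fy=1.8))
E
```

```text
time_s: 5.38
ee_pos: [500.0, 166.8, 186.9]
orientation: [-0.001, -0.24, 0.971, -0.0]
contact_force: [0.5, 0.8, -3.0]
finger_gap: 32.2
time_s: 5.72
ee_pos: [501.8, 167.5, 239.0]
orientation: [0.002, -0.24, 0.971, 0.0]
contact_force: [0.3, 0.6, -2.9]
finger_gap: 32.4
t 5.72 tcp [501.8 167.5 239. ] tool y deg 117.74 tilt z [ 0.0042  0.0018 -1.    ] F [ 0.31  0.63 -2.86] gap 32.4
shift cm [ 15.16 -21.57  -2.16] turn az -0.6853
```

View pics/w4.png

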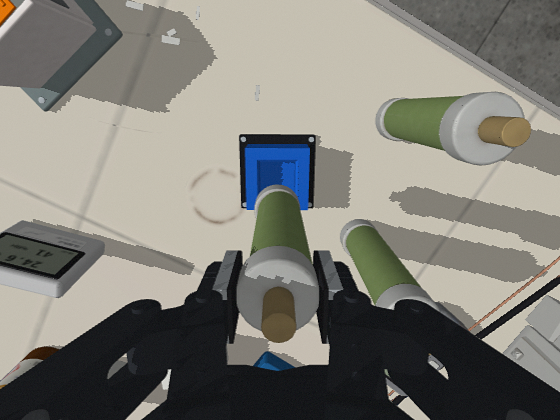

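View pics/c4.png

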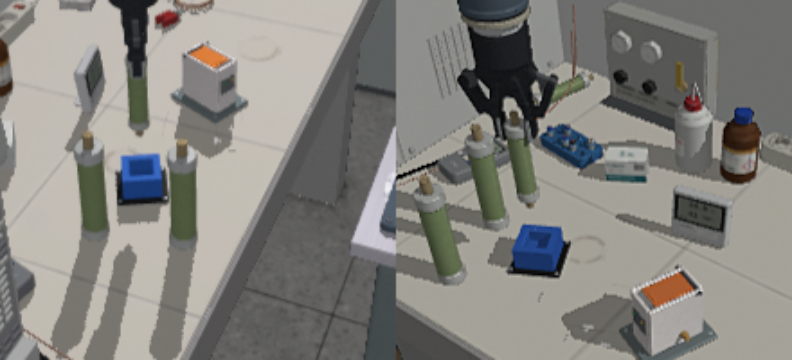

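Held: the cartridge is upright, centred between the pads at (280,280) in the wrist view, and clear of the stand. Next I measure the cap's place in the tool frame.

```bash
cat >> h.py <<'E'
def cap_in_tool(c):
    P=cloud(c); q=c['qo']; M=R.from_quat([q[1],q[2],q[3],q[0]]).as_matrix()
    L=(P-c['ee'])@M   # tool coordinates
    g=(abs(L[...,0])<30)&(abs(L[...,1])<30)
    m=g&(L[...,2]<-20)&(L[...,2]>-34); Q=L[m]; z=np.median(Q[:,2])
    print('captop z tool',z,len(Q)); 
    m=g&(abs(L[...,2]-z)<2.5); mm=m.astype(np.uint8); n,lab,st,_=cv2.connectedComponentsWithStats(mm); k=1+np.argmax(st[1:,4]); Q=L[lab==k]
    print('cap',cv2.minEnclosingCircle(Q[:,:2].astype(np.float32)),Q.min(0).round(1),Q.max(0).round(1))
    m=g&(L[...,2]<z-14)&(L[...,2]>z-22)&(abs(L[...,1])<12)&(abs(L[...,0])<15); Q=L[m]; print('stub',len(Q),Q[:,:2].mean(0) if len(Q) else '',cv2.minEnclosingCircle(Q[:,:2].astype(np.float32)) if len(Q) else '')
    print('foot below TCP',132+z,'(cap top minus 132)')
E
python3 - <<'E'
from h import *
cap_in_tool(load('w4'))
E
```

```text
captop z tool -26.052004718654352 5677
cap ((6.989129066467285, 0.14458289742469788), 23.29934310913086) [-13.4 -22.6 -28.6] [ 18.1  22.9 -23.6]
stub 1030 [2.20216907 0.42791343] ((1.2216334342956543, 0.2685941755771637), 6.510932445526123)
foot below TCP 105.94799528134564 (cap top minus 132)
```

```bash
python3 -m pendant '[[[1.0,-1.4,-0.3,0,0,0,0],[2,-2.9,-0.3,0,0,0,0],[2,-2.9,-0.3,0,0,0,0],[2,-2.9,-0.3,0,0,0,0],[2,-2.9,-0.3,0,0,0,0]]]' && python3 -m pendant '[[[2,-2.9,-0.3,0,0,0,0],[2,-2.9,-0.3,0,0,0,0],[1.5,-2.1,0,0,0,0,0],[0.7,-0.8,0,0,0,-0.08,0],[0,0,0,0,0,-0.11,0]]]' && python3 -m pendant '[[[0,0,0,0,0,-0.11,0],[0,0,0,0,0,-0.11,0],[0,0,0,0,0,-0.11,0],[0,0,0,0,0,-0.11,0],[0,0,0,0,0,-0.05,0]]]' && python3 -m pendant '[[[0,0,0,0,0,0,0]]]';  python3 - <<'E'
from h import *
delta([468.5,-92.6,220],157); print(manip.state()['q'])
s,c=snap('wrist','w5'); cap_in_tool(load('w5'))
E
```

```text
time_s: 6.28
ee_pos: [480.3, 8.7, 250.1]
orientation: [-0.001, -0.24, 0.971, 0.0]
contact_force: [2.4, -1.1, -2.2]
finger_gap: 32.2
time_s: 6.7
ee_pos: [465.5, -99.2, 256.1]
orientation: [-0.001, -0.33, 0.944, -0.0]
contact_force: [0.0, 1.1, -3.6]
finger_gap: 32.5
time_s: 7.12
ee_pos: [466.4, -95.4, 255.9]
orientation: [-0.001, -0.553, 0.833, 0.001]
contact_force: [-0.4, -0.5, -3.1]
finger_gap: 31.9
time_s: 7.2
ee_pos: [466.5, -95.5, 256.1]
orientation: [-0.001, -0.551, 0.835, 0.001]
contact_force: [0.3, 0.1, -2.9]
finger_gap: 32.1
t 7.2 tcp [466.5 -95.5 256.1] tool y deg 156.85 tilt z [-2.3e-03  8.0e-04 -1.0e+00] F [ 0.28  0.11 -2.94] gap 32.1
shift cm [-0.35 -0.08  3.61] turn az -0.0026
[ 0.17904382  0.25825002 -0.09652871  1.90031868  0.02882623  0.98673746
  2.80734461]
captop z tool -26.107625466503453 5634
cap ((6.832007884979248, 0.9728906750679016), 23.317014694213867) [-14.3 -21.8 -28.6] [ 17.9  23.8 -23.6]
stub 1026 [1.94625942 1.28436505] ((0.9812068343162537, 1.3227063417434692), 6.492053985595703)
foot below TCP 105.89237453349655 (cap top minus 132)
```

View pics/w5.png

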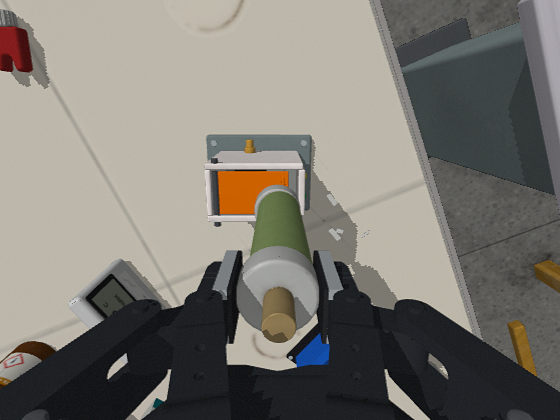

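The last joint is at 2.807, against a limit of 2.82. I'll take the half turn back the other way, which gives the same grasp.

```bash
python3 -m pendant '[[[0,0,-1,0,0,0.06,0],[0,0,0,0,0,0.11,0],[0,0,0,0,0,0.11,0],[0,0,0,0,0,0.11,0],[0,0,0,0,0,0.11,0]]]' && python3 -m pendant '[[[0,0,0,0,0,0.11,0],[0,0,0,0,0,0.11,0],[0,0,0,0,0,0.11,0],[0,0,0,0,0,0.11,0],[0,0,0,0,0,0.11,0]]]' && python3 -m pendant '[[[0,0,0,0,0,0.11,0],[0,0,0,0,0,0.11,0],[0,0,0,0,0,0.11,0],[0,0,0,0,0,0.11,0],[0,0,0,0,0,0.11,0]]]' && python3 -m pendant '[[[0,0,0,0,0,0.11,0],[0,0,0,0,0,0.11,0],[0,0,0,0,0,0.11,0],[0,0,0,0,0,0.11,0],[0,0,0,0,0,0.11,0]]]' && python3 -m pendant '[[[0,0,0,0,0,0.11,0],[0,0,0,0,0,0.11,0],[0,0,0,0,0,0.11,0],[0,0,0,0,0,0.11,0],[0,0,0,0,0,0.11,0]]]';   python3 - <<'E'
from h import *
delta([467.3,-95.3,220],-23); print(manip.state()['q'])
E
```

```text
time_s: 7.67
ee_pos: [466.8, -95.8, 266.6]
orientation: [-0.001, -0.322, 0.947, 0.0]
contact_force: [0.6, -0.2, -2.3]
finger_gap: 32.5
time_s: 8.08
ee_pos: [466.8, -95.7, 266.7]
orientation: [-0.001, -0.053, 0.999, 0.0]
contact_force: [-0.5, -0.6, -2.6]
finger_gap: 32.3
time_s: 8.5
ee_pos: [466.8, -95.7, 266.7]
orientation: [-0.001, 0.22, 0.975, -0.0]
contact_force: [-0.4, -0.7, -3.2]
finger_gap: 32.3
time_s: 8.92
ee_pos: [466.8, -95.7, 266.8]
orientation: [-0.0, 0.477, 0.879, -0.0]
contact_force: [0.6, -0.4, -3.0]
finger_gap: 32.6
time_s: 9.33
ee_pos: [466.9, -95.7, 266.9]
orientation: [-0.0, 0.698, 0.717, -0.0]
contact_force: [-0.5, -0.0, -2.9]
finger_gap: 32.2
t 9.33 tcp [466.9 -95.7 266.9] tool y deg 1.54 tilt z [-7.e-04 -1.e-04 -1.e+00] F [-0.45 -0.03 -2.92] gap 32.2
shift cm [0.03 0.05 4.69] turn az 0.4283
[-0.23674007  0.26623813  0.4424255   1.89621985 -0.1332494   1.00839178
  0.29030592]
```

```bash
python3 -m pendant '[[[0,0,0,0,0,0.11,0],[0,0,0,0,0,0.11,0],[0,0,0,0,0,0.11,0],[0,0,0,0,0,0.1,0],[0,0,1,0,0,0,0]]]' && python3 -m pendant '[[[0,0,1.5,0,0,0,0],[0,0,1.5,0,0,0,0],[0,0,0,0,0,0,0]]]';   python3 - <<'E'
from h import *
delta([467.4,-95.2,212],-23); print(manip.state()['q'][6])
s,c=snap('wrist','w6'); cap_in_tool(load('w6')); snap('scene','sc6')
I=cv2.imread('pics/sc6.png')[130:270,200:340]; cv2.imwrite('pics/c6.png',cv2.resize(I,None,fx=4,fy=4,interpolation=cv2.INTER_CUBIC))
E
```

```text
time_s: 9.75
ee_pos: [467.8, -95.9, 258.0]
orientation: [0.001, 0.835, 0.551, 0.001]
contact_force: [-0.3, 0.1, -2.8]
finger_gap: 32.6
time_s: 10.0
ee_pos: [465.6, -95.2, 224.9]
orientation: [-0.001, 0.833, 0.554, -0.002]
contact_force: [-0.4, -0.4, -3.5]
finger_gap: 32.0
t 10.0 tcp [465.6 -95.2 224.9] tool y deg -22.74 tilt z [-4.3e-03 -2.0e-04 -1.0e+00] F [-0.43 -0.37 -3.45] gap 32.0
shift cm [0.07 0.17 1.29] turn az 0.0045
-0.05856567461544963
captop z tool -26.16430161325467 5676
cap ((4.9435930252075195, -0.6341257691383362), 23.21226692199707) [-16.2 -23.3 -28.7] [ 15.9  22.  -23.7]
stub 1032 [-0.1204735  -0.30512762] ((-0.8487340807914734, -0.1977524310350418), 6.4962897300720215)
foot below TCP 105.83569838674534 (cap top minus 132)
```

View pics/w6.png

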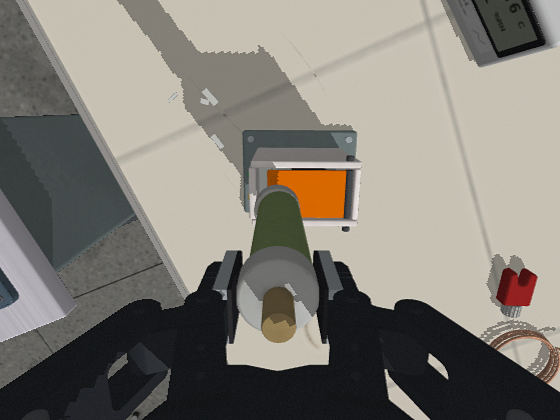

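View pics/c6.png

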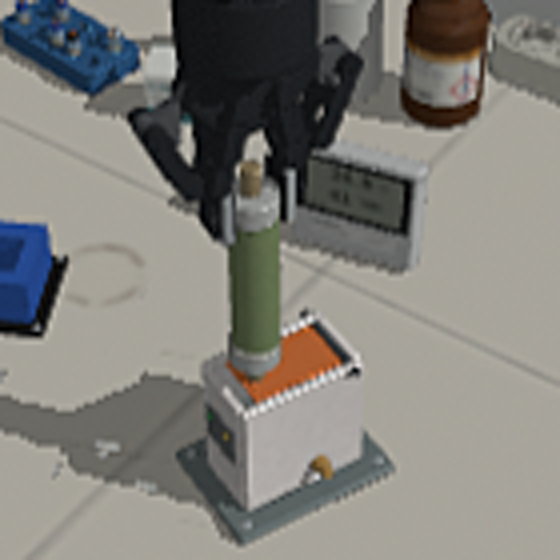

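```bash
python3 - <<'E'
from h import *
for f in ('w4','w5','w6'):
    c=load(f); P=cloud(c); q=c['qo']; M=R.from_quat([q[1],q[2],q[3],q[0]]).as_matrix(); L=(P-c['ee'])@M
    print(f)
    for z0 in (-44,-38,0,20,40,60,80,95,101):
        m=(abs(L[...,2]-z0)<3)&(abs(L[...,1])<20)&(abs(L[...,0])<30); Q=L[m]
        if len(Q): print(z0,len(Q),'xmax98',np.percentile(Q[:,0],98).round(2),'ymid',((np.percentile(Q[:,1],1)+np.percentile(Q[:,1],99))/2).round(2))
    # pads in the tool frame as a reference
    m=(abs(abs(L[...,1])-19)<4)&(abs(L[...,0])<20)&(L[...,2]>-30)&(L[...,2]<-24); print('pad x',np.percentile(L[m][:,0],[1,50,99]).round(2))
E
```

```text
w4
-44 1257 xmax98 13.41 ymid 0.01
-38 1292 xmax98 12.61 ymid 0.0
0 305 xmax98 16.29 ymid 0.17
20 204 xmax98 16.24 ymid 1.11
40 149 xmax98 16.44 ymid 1.27
60 111 xmax98 16.51 ymid 1.22
80 90 xmax98 16.52 ymid 1.1
95 80 xmax98 18.17 ymid -0.69
101 66 xmax98 18.2 ymid -0.06
pad x [-9.39  9.55 12.88]
w5
-44 1262 xmax98 13.24 ymid -0.09
-38 1303 xmax98 12.29 ymid 0.18
0 300 xmax98 15.89 ymid 1.03
20 203 xmax98 15.87 ymid 2.22
40 145 xmax98 15.86 ymid 2.14
60 115 xmax98 16.05 ymid 2.11
80 90 xmax98 16.02 ymid 2.33
95 79 xmax98 17.79 ymid 0.53
101 73 xmax98 17.77 ymid 1.19
pad x [-9.4   7.64 12.61]
w6
-44 1277 xmax98 11.22 ymid 0.03
-38 1287 xmax98 10.31 ymid -0.1
0 305 xmax98 13.84 ymid -0.63
20 192 xmax98 13.87 ymid 0.58
40 145 xmax98 13.86 ymid 0.06
60 106 xmax98 13.87 ymid 0.11
80 85 xmax98 13.87 ymid 0.26
95 77 xmax98 15.72 ymid -1.42
101 65 xmax98 15.64 ymid -1.47
pad x [-11.54   5.81  10.49]
```

```bash
python3 - <<'E'
from h import *
for f in ('wrist0','w1','w2','w3','w4','w5','w6'):
    c=load(f); print(f,c['mount'][:3,3].round(2),c['mount'][:3,2].round(4),c['mount'][:3,1].round(4),c['ee'].round(1),c['qo'].round(4))
E
```

```text
wrist0 [  71.89   -1.   -142.65] [-2.794e-01 -1.000e-04  9.602e-01] [-0.9602  0.0016 -0.2794] [300.  604.3 230.5] [-1.000e-04  2.283e-01  9.736e-01 -7.000e-04]
w1 [  72.41   -0.38 -142.65] [-2.793e-01  9.000e-04  9.602e-01] [-0.9602  0.0013 -0.2793] [496.7 157.4 379.1] [-3.000e-04 -1.321e-01  9.912e-01 -1.000e-04]
w2 [  72.47   -0.15 -142.65] [-0.2795  0.0012  0.9602] [-0.9602  0.0012 -0.2795] [ 482.  -100.5  340.1] [-2.000e-04 -2.326e-01  9.726e-01  1.000e-04]
w3 [ 7.2470e+01 -1.3000e-01 -1.4264e+02] [-0.2795  0.0012  0.9601] [-0.9601  0.0012 -0.2795] [495.6 167.2 203.2] [-2.400e-03 -2.386e-01  9.711e-01 -4.000e-04]
w4 [ 7.2470e+01 -1.3000e-01 -1.4265e+02] [-0.2795  0.0012  0.9601] [-0.9601  0.0012 -0.2795] [501.8 167.5 239. ] [ 2.200e-03 -2.397e-01  9.708e-01  4.000e-04]
w5 [  72.3     0.62 -142.65] [-0.2802  0.0018  0.9599] [-0.9599  0.001  -0.2802] [466.5 -95.5 256.1] [-8.000e-04 -5.509e-01  8.346e-01  1.000e-03]
w6 [  70.37   -0.62 -142.64] [-0.2811 -0.001   0.9597] [-0.9597  0.0018 -0.2811] [465.6 -95.2 224.9] [-0.0011  0.8326  0.5538 -0.0018]
```

```bash
cat >> h.py <<'E'
AX=np.array([np.cos(np.radians(-23)),np.sin(np.radians(-23))]); AY=np.array([-AX[1],AX[0]])
def rect(c,name,o=(493.7,-104.9),z=100.):
    I=c['frame'][:,:,::-1]; src=[];dst=[]; M=np.linalg.inv(T(c)); f=foc(c)
    for x,y in [(-70,-40),(50,-40),(50,40),(-70,40)]:
        p=M@np.array([*(np.array(o)+x*AX+y*AY),z,1]); src.append([p[0]/p[2]*f+c['cx'],p[1]/p[2]*f+c['cy']]); dst.append([(x+70)*5,(40-y)*5])
    W=cv2.warpPerspective(np.ascontiguousarray(I),cv2.getPerspectiveTransform(np.float32(src),np.float32(dst)),(600,400),flags=cv2.INTER_CUBIC)
    for x in range(-70,51,10): cv2.line(W,((x+70)*5,0),((x+70)*5,8 if x else 20),(0,0,255),1)
    for y in range(-40,41,10): cv2.line(W,(0,(40-y)*5),(8 if y else 20,(40-y)*5),(0,0,255),1)
    cv2.imwrite(f'pics/{name}.png',W)
E
python3 - <<'E'
from h import *
c=load('w6'); rect(c,'rect6')
P=cloud(c); Z=P[...,2]; g=(abs(P[...,0]-486)<80)&(abs(P[...,1]+100)<80)
h=cv2.cvtColor(c['frame'],cv2.COLOR_RGB2HSV)
m=(h[...,0]<22)&(h[...,1]>150)&(abs(Z-99)<4)&g; Q=P[m][:,:2]-[493.7,-104.9]; print('flap x',np.percentile(Q@AX,[.5,99.5]),'y',np.percentile(Q@AY,[.5,99.5]))
m=g&(abs(Z-100)<4); Q=P[m][:,:2]-[493.7,-104.9]; print('rim x',np.percentile(Q@AX,[.2,99.8]),'y',np.percentile(Q@AY,[.2,99.8]))
q=c['qo']; M=R.from_quat([q[1],q[2],q[3],q[0]]).as_matrix(); L=(P-c['ee'])@M
m=(L[...,2]>90)&(L[...,2]<107)&(abs(L[...,1])<25)&(abs(L[...,0])<30); Q=P[m][:,:2]-[493.7,-104.9]; print('foot cap x',np.percentile(Q@AX,[1,99]),'y',np.percentile(Q@AY,[1,99]))
E
```

```text
flap x [-38.63371002  23.50877867] y [-19.48004149  20.1125621 ]
rim x [-54.31098533  35.07459231] y [-30.0395509  31.0289251]
foot cap x [-47.69949574 -15.343337  ] y [-5.15744592 13.49428806]
```

View pics/rect6.png

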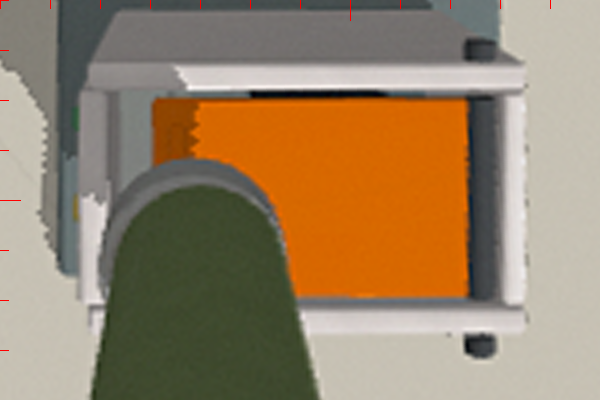

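```bash
python3 -m pendant '[[[0.33,0.25,0.5,0,0,0.004,0],[0,0,0.5,0,0,0,0],[0,0,0.3,0,0,0,0],[0,0,0,0,0,0,0]]]';   python3 - <<'E'
from h import *
delta([494.85-25.8,-104.25+10.9,205],-23)
s,c=snap('wrist','w7'); cap_in_tool(load('w7')); rect(c|dict(ee=s['ee_pos'],qo=s['orientation']),'rect7')
c=load('w7');P=cloud(c);q=c['qo']; M=R.from_quat([q[1],q[2],q[3],q[0]]).as_matrix(); L=(P-c['ee'])@M
m=(L[...,2]>90)&(L[...,2]<104)&(abs(L[...,1])<22)&(abs(L[...,0])<22); Q=P[m][:,:2]-[493.7,-104.9]; print('foot cap x',np.percentile(Q@AX,[1,99]),'y',np.percentile(Q@AY,[1,99]))
E
```

```text
time_s: 10.43
ee_pos: [470.5, -93.5, 213.8]
orientation: [-0.0, 0.833, 0.553, -0.0]
contact_force: [0.2, -0.4, -2.8]
finger_gap: 32.2
t 10.43 tcp [470.5 -93.5 213.8] tool y deg -22.86 tilt z [-7.e-04  0.e+00 -1.e+00] F [ 0.24 -0.4  -2.83] gap 32.2
shift cm [-0.04 -0.14  0.88] turn az 0.0024
captop z tool -26.148064807557 5677
cap ((4.406676769256592, -0.6226568818092346), 23.328588485717773) [-15.6 -23.3 -28.6] [ 15.7  22.  -23.7]
stub 1028 [-0.1316925  -0.32586812] ((-1.0528068542480469, -0.05862551927566528), 6.622038841247559)
foot below TCP 105.851935192443 (cap top minus 132)
foot cap x [-43.48221993 -11.13945436] y [-2.38698604 16.94947356]
```

View pics/rect7.png

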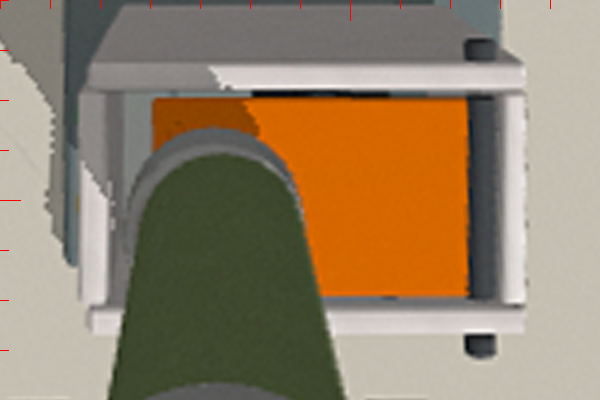

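Wrist view: the foot is over the scored free-edge half, about 27.7 mm in front of the well and centred in width. I press down in steps, watching the force.

```bash
python3 -m pendant '[[[0,0,0.5,0,0,0,0],[0,0,0.4,0,0,0,0],[0,0,0.3,0,0,0,0],[0,0,0,0,0,0,0]]]' && python3 -m pendant '[[[0,0,0.3,0,0,0,0],[0,0,0.3,0,0,0,0],[0,0,0.3,0,0,0,0],[0,0,0,0,0,0,0]]]'
```

```text
time_s: 10.82
ee_pos: [470.7, -93.7, 201.9]
orientation: [-0.0, 0.833, 0.553, -0.0]
contact_force: [-0.3, 0.7, 0.2]
finger_gap: 32.0
time_s: 11.15
ee_pos: [470.4, -93.5, 192.8]
orientation: [-0.0, 0.833, 0.553, -0.0]
contact_force: [-0.6, -0.1, 0.3]
finger_gap: 31.9
```

```bash
python3 -m pendant '[[[0,0,0.4,0,0,0,0],[0,0,0.5,0,0,0,0],[0,0,0.4,0,0,0,0],[0,0,0,0,0,0,0]]]' && python3 -m pendant '[[[0,0,0.4,0,0,0,0],[0,0,0.1,0,0,0,0],[0,0,0,0,0,0,0]]]'; python3 - <<'E'
from h import *
delta([494.85+.5*.92-.5,-104.25-.2,174],-23); snap('scene','sc8')
I=cv2.imread('pics/sc8.png')[150:270,200:340]; cv2.imwrite('pics/c8.png',cv2.resize(I,None,fx=4,fy=4,interpolation=cv2.INTER_CUBIC))
E
```

```text
time_s: 11.48
ee_pos: [469.9, -93.4, 179.3]
orientation: [-0.001, 0.833, 0.553, -0.001]
contact_force: [-0.5, 0.7, 0.7]
finger_gap: 32.0
time_s: 11.73
ee_pos: [470.3, -93.5, 174.9]
orientation: [-0.0, 0.833, 0.553, -0.0]
contact_force: [-2.0, 0.3, 0.1]
finger_gap: 32.1
t 11.73 tcp [470.3 -93.5 174.9] tool y deg -22.86 tilt z [-1.1e-03  2.0e-04 -1.0e+00] F [-2.05  0.26  0.06] gap 32.1
shift cm [-0.06  2.68  0.09] turn az 0.0024
```

View pics/c8.png

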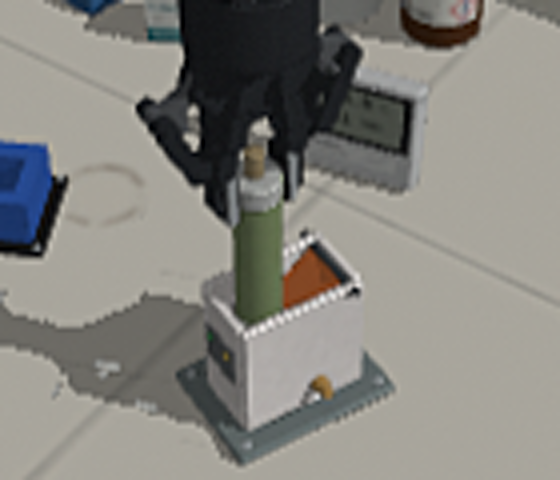

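The flap is tipping under the foot, which is 31 mm below the rim. Now I move back over the well.

```bash
python3 -m pendant '[[[0,0.4,0,0,0,0,0],[0,0.4,0,0,0,0,0],[0,0.4,0,0,0,0,0],[0,0.4,0,0,0,0,0],[0,0,0,0,0,0,0]]]' && python3 -m pendant '[[[0,0.4,0,0,0,0,0],[0,0.4,0,0,0,0,0],[0,0.3,0,0,0,0,0],[0,0,0,0,0,0,0]]]'; python3 - <<'E'
from h import *
delta([494.85,-104.25,174],-23);s,c=snap('wrist','w9'); rect(load('w9'),'rect9'); cap_in_tool(load('w9'))
E
```

```text
time_s: 12.2
ee_pos: [486.1, -100.1, 175.2]
orientation: [0.0, 0.833, 0.553, -0.0]
contact_force: [-3.7, 0.8, 0.3]
finger_gap: 31.9
time_s: 12.53
ee_pos: [495.1, -104.0, 174.9]
orientation: [-0.001, 0.833, 0.553, -0.001]
contact_force: [-4.8, 1.9, 0.0]
finger_gap: 32.3
t 12.53 tcp [ 495.1 -104.   174.9] tool y deg -22.86 tilt z [-1.9e-03  4.0e-04 -1.0e+00] F [-4.8   1.87  0.02] gap 32.3
shift cm [-0.03 -0.01  0.09] turn az 0.0024
captop z tool -26.161396981270123 5660
cap ((4.358041763305664, -0.6146222949028015), 23.381431579589844) [-16.  -23.4 -28.7] [ 16.2  22.1 -23.7]
stub 1022 [-0.15445913 -0.19449541] ((-1.0863536596298218, -0.19688469171524048), 6.455719470977783)
foot below TCP 105.83860301872988 (cap top minus 132)
```

View pics/rect9.png

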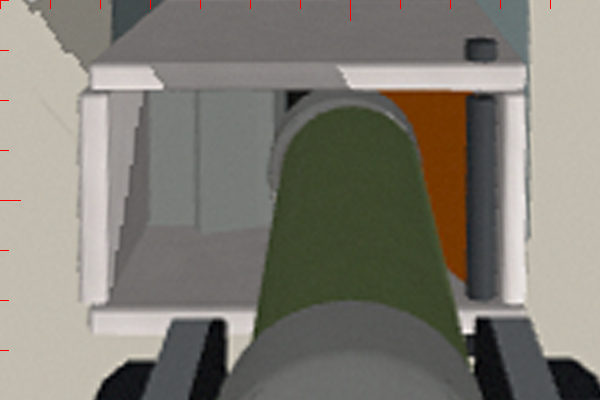

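```bash
python3 -m pendant '[[[0,0.05,0.3,0,0,0,0],[0,0,0.3,0,0,0,0],[0,0,0.3,0,0,0,0],[0,0,0.3,0,0,0,0],[0,0,0,0,0,0,0]]]' && python3 -m pendant '[[[0,0,0.25,0,0,0,0],[0,0,0.25,0,0,0,0],[0,0,0,0,0,0,0]]]'; python3 - <<'E'
from h import *
delta([494.85,-104.25,154],-23)
E
```

```text
time_s: 13.0
ee_pos: [495.7, -104.2, 162.6]
orientation: [-0.0, 0.833, 0.553, -0.0]
contact_force: [-4.8, 2.5, -3.1]
finger_gap: 32.0
time_s: 13.25
ee_pos: [496.0, -104.3, 157.9]
orientation: [-0.0, 0.833, 0.553, -0.0]
contact_force: [-4.6, 1.2, -2.9]
finger_gap: 32.1
t 13.25 tcp [ 496.  -104.3  157.9] tool y deg -22.86 tilt z [-4.e-04 -1.e-04 -1.e+00] F [-4.62  1.16 -2.89] gap 32.1
shift cm [-0.04 -0.1   0.39] turn az 0.0025
```

```bash
python3 -m pendant '[[[0,0,0.2,0,0,0,0],[0,0,0.2,0,0,0,0],[0,0,0,0,0,0,0]]]' && python3 -m pendant '[[[0,0,0.15,0,0,0,0],[0,0,0.0,0,0,0,0]]]'&& python3 -m pendant '[[[0,0,0.15,0,0,0,0],[0,0,0.0,0,0,0,0]]]'
```

```text
time_s: 13.5
ee_pos: [496.0, -104.3, 154.0]
orientation: [-0.0, 0.833, 0.553, -0.0]
contact_force: [-3.3, 2.2, -3.2]
finger_gap: 32.4
time_s: 13.67
ee_pos: [496.1, -104.3, 152.6]
orientation: [0.0, 0.833, 0.553, -0.0]
contact_force: [-2.7, 1.3, -2.8]
finger_gap: 32.1
time_s: 13.83
ee_pos: [496.1, -104.3, 151.1]
orientation: [0.0, 0.833, 0.553, -0.0]
contact_force: [-2.9, 0.9, -2.5]
finger_gap: 32.1
```

```bash
for i in 1 2 3 4; do echo "use separate calls" >/dev/null; done; python3 -m pendant '[[[0,0,0.15,0,0,0,0],[0,0,0.0,0,0,0,0]]]' && python3 -m pendant '[[[0,0,0.15,0,0,0,0],[0,0,0.0,0,0,0,0]]]'
```

```text
time_s: 14.0
ee_pos: [496.1, -104.3, 149.6]
orientation: [-0.0, 0.833, 0.553, -0.0]
contact_force: [-2.7, -0.1, -2.2]
finger_gap: 31.7
time_s: 14.17
ee_pos: [496.0, -104.3, 148.1]
orientation: [-0.0, 0.833, 0.553, -0.0]
contact_force: [-2.4, 1.6, -1.6]
finger_gap: 32.1
```

```bash
python3 -m pendant '[[[0,0,0.15,0,0,0,0],[0,0,0.0,0,0,0,0]]]'
```

```text
time_s: 14.33
ee_pos: [496.1, -104.3, 146.6]
orientation: [-0.0, 0.833, 0.553, -0.0]
contact_force: [-3.1, 1.3, -3.2]
finger_gap: 32.1
```

```bash
python3 -m pendant '[[[0,0,0.15,0,0,0,0],[0,0,0.0,0,0,0,0]]]'
```

```text
time_s: 14.5
ee_pos: [496.0, -104.3, 145.1]
orientation: [-0.0, 0.833, 0.553, -0.0]
contact_force: [-2.4, 1.8, -2.4]
finger_gap: 32.1
```

```bash
python3 -m pendant '[[[0,0,0.15,0,0,0,0],[0,0,0.0,0,0,0,0]]]'
```

```text
time_s: 14.67
ee_pos: [496.0, -104.3, 143.6]
orientation: [-0.0, 0.833, 0.553, -0.0]
contact_force: [-2.6, 0.8, -2.5]
finger_gap: 32.1
```

```bash
python3 -m pendant '[[[0,0,0.15,0,0,0,0],[0,0,0.0,0,0,0,0]]]'
```

```text
time_s: 14.83
ee_pos: [496.0, -104.3, 142.1]
orientation: [-0.0, 0.833, 0.553, -0.0]
contact_force: [-3.2, 1.8, -2.8]
finger_gap: 32.0
```

```bash
python3 -m pendant '[[[0,0,0.15,0,0,0,0],[0,0,0.0,0,0,0,0]]]'
```

```text
time_s: 15.0
ee_pos: [496.0, -104.3, 140.6]
orientation: [-0.0, 0.833, 0.553, -0.0]
contact_force: [-3.0, 1.4, -2.2]
finger_gap: 32.8
```

```bash
python3 -m pendant '[[[0,0,0.15,0,0,0,0],[0,0,0.0,0,0,0,0]]]'
```

```text
time_s: 15.17
ee_pos: [496.0, -104.3, 139.1]
orientation: [-0.0, 0.833, 0.553, -0.0]
contact_force: [-4.2, 1.3, -2.3]
finger_gap: 32.3
```

```bash
python3 -m pendant '[[[0,0,0.1,0,0,0,0],[0,0,0.0,0,0,0,0]]]'
```

```text
time_s: 15.33
ee_pos: [496.0, -104.3, 138.1]
orientation: [-0.0, 0.833, 0.553, -0.0]
contact_force: [-2.2, 1.2, -3.0]
finger_gap: 32.1
```

```bash
python3 -m pendant '[[[0,0,0.1,0,0,0,0],[0,0,0.0,0,0,0,0]]]'
```

```text
time_s: 15.5
ee_pos: [496.0, -104.3, 137.2]
orientation: [-0.0, 0.833, 0.553, -0.0]
contact_force: [-2.4, 1.0, -2.4]
finger_gap: 32.0
```

```bash
python3 -m pendant '[[[0,0,0.1,0,0,0,0],[0,0,0.0,0,0,0,0]]]'
```

```text
time_s: 15.67
ee_pos: [496.0, -104.3, 136.1]
orientation: [-0.0, 0.833, 0.553, -0.0]
contact_force: [-1.9, 1.1, -2.8]
finger_gap: 31.9
```

```bash
python3 -m pendant '[[[0,0,0.1,0,0,0,0],[0,0,0.0,0,0,0,0]]]'
```

```text
time_s: 15.83
ee_pos: [496.0, -104.3, 135.2]
orientation: [-0.0, 0.833, 0.553, -0.0]
contact_force: [-1.7, 1.4, -3.6]
finger_gap: 32.5
```

```bash
python3 -m pendant '[[[0,0,0.1,0,0,0,0],[0,0,0.0,0,0,0,0]]]'
```

```text
time_s: 16.0
ee_pos: [496.0, -104.3, 134.2]
orientation: [-0.0, 0.833, 0.553, -0.0]
contact_force: [-3.2, 0.3, -3.0]
finger_gap: 32.0
```

```bash
python3 -m pendant '[[[0,0,0.1,0,0,0,0],[0,0,0.0,0,0,0,0]]]'
```

```text
time_s: 16.17
ee_pos: [496.0, -104.3, 133.2]
orientation: [-0.0, 0.833, 0.553, -0.0]
contact_force: [-3.3, 1.3, -3.3]
finger_gap: 32.5
```

```bash
python3 -m pendant '[[[0,0,0.1,0,0,0,0],[0,0,0.0,0,0,0,0]]]'
```

```text
time_s: 16.33
ee_pos: [496.1, -104.3, 132.2]
orientation: [0.0, 0.833, 0.553, 0.0]
contact_force: [-3.1, 1.5, -0.5]
finger_gap: 32.6
```

```bash
python3 -m pendant '[[[0,0,0.1,0,0,0,0],[0,0,0.0,0,0,0,0]]]'
```

```text
time_s: 16.5
ee_pos: [496.1, -104.3, 131.4]
orientation: [0.0, 0.833, 0.553, 0.0]
contact_force: [-4.1, 0.9, 1.2]
finger_gap: 32.4
```

Contact: Fz is rising from its -2.8 free level, so the seat is at about 73.5 mm. Pressing up to 12 to 14 N on the seat.

```bash
python3 -m pendant '[[[0,0,0.1,0,0,0,0],[0,0,0.0,0,0,0,0]]]'
```

```text
time_s: 16.67
ee_pos: [496.2, -104.3, 130.5]
orientation: [0.0, 0.833, 0.553, 0.0]
contact_force: [-4.1, 2.1, 5.6]
finger_gap: 32.1
```

```bash
python3 -m pendant '[[[0,0,0.08,0,0,0,0],[0,0,0.0,0,0,0,0]]]'
```

```text
time_s: 16.83
ee_pos: [496.2, -104.3, 129.9]
orientation: [0.0, 0.833, 0.553, 0.0]
contact_force: [-4.0, 3.1, 8.6]
finger_gap: 32.2
```

```bash
python3 -m pendant '[[[0,0,0.05,0,0,0,0],[0,0,0.0,0,0,0,0]]]'
```

```text
time_s: 17.0
ee_pos: [496.2, -104.3, 129.6]
orientation: [0.0, 0.833, 0.553, 0.0]
contact_force: [-4.8, 2.2, 9.4]
finger_gap: 32.2
```

```bash
python3 -m pendant '[[[0,0,0,0,0,0,0],[0,0,0,0,0,0,0],[0,0,0,0,0,0,0]]]'
```

```text
time_s: 17.25
ee_pos: [496.2, -104.3, 129.6]
orientation: [0.0, 0.833, 0.553, 0.0]
contact_force: [-5.3, 2.4, 9.3]
finger_gap: 32.1
```

```bash
python3 -m pendant '[[[0,0,0,0,0,0,0],[0,0,0,0,0,0,0],[0,0,0,0,0,0,0]]]'
```

```text
time_s: 17.5
ee_pos: [496.2, -104.4, 129.6]
orientation: [0.0, 0.833, 0.553, 0.0]
contact_force: [-5.7, 2.3, 9.8]
finger_gap: 32.5
```

```bash
python3 -m pendant '[[[0,0,0,0,0,0,0],[0,0,0,0,0,0,0],[0,0,0,0,0,0,0]]]'
```

```text
time_s: 17.75
ee_pos: [496.2, -104.3, 129.6]
orientation: [0.0, 0.833, 0.553, 0.0]
contact_force: [-5.7, 2.3, 9.7]
finger_gap: 32.3
```

The seat load is about 12.4 N with the weight included. I'll add a touch so that the push alone is also above 10 N, and hold again.

```bash
python3 -m pendant '[[[0,0,0.03,0,0,0,0],[0,0,0.0,0,0,0,0],[0,0,0.0,0,0,0,0]]]'
```

```text
time_s: 18.0
ee_pos: [496.2, -104.3, 129.4]
orientation: [0.0, 0.833, 0.553, 0.0]
contact_force: [-6.0, 2.8, 10.9]
finger_gap: 32.1
```

```bash
python3 -m pendant '[[[0,0,0,0,0,0,0],[0,0,0,0,0,0,0],[0,0,0,0,0,0,0]]]'
```

```text
time_s: 18.25
ee_pos: [496.2, -104.3, 129.4]
orientation: [0.0, 0.833, 0.553, 0.0]
contact_force: [-5.8, 2.7, 10.3]
finger_gap: 32.2
```

```bash
python3 -m pendant '[[[0,0,0,0,0,0,0],[0,0,0,0,0,0,0],[0,0,0,0,0,0,0],[0,0,0,0,0,0,0]]]'
```

```text
time_s: 18.58
ee_pos: [496.3, -104.3, 129.4]
orientation: [0.0, 0.833, 0.553, 0.0]
contact_force: [-5.1, 2.3, 11.6]
finger_gap: 32.2
```

```bash
python3 -m pendant '[[[0,-0.05,-0.1,0,0,0,0],[0,-0.05,-0.1,0,0,0,0],[0,0,0,0,0,0,0]]]'
```

```text
time_s: 18.83
ee_pos: [495.8, -104.2, 131.2]
orientation: [0.001, 0.833, 0.553, 0.001]
contact_force: [-2.0, 0.5, 4.4]
finger_gap: 32.5
```

```bash
python3 -m pendant '[[[0,0,0,0,0,0,0],[0,0,0,0,0,0,0]]]' 20
```

```text
time_s: 19.0
ee_pos: [495.8, -104.2, 131.0]
orientation: [0.001, 0.833, 0.553, 0.0]
contact_force: [-2.1, 0.4, 4.9]
finger_gap: 32.3
```

```bash
python3 -m pendant '[[[0,0,0,0,0,0,0.42],[0,0,0,0,0,0,0.5],[0,0,0,0,0,0,0.6],[0,0,0,0,0,0,0.7],[0,0,0,0,0,0,0.7]]]' 20; python3 - <<'E'
from h import *
delta([494.85,-104.25,240],-23);s,c=snap('wrist','w10'); cap_in_tool(load('w10'))
E
```

```text
time_s: 19.42
ee_pos: [495.3, -104.0, 130.6]
orientation: [0.0, 0.833, 0.553, -0.0]
contact_force: [1.0, 0.2, -0.6]
finger_gap: 59.8
t 19.42 tcp [ 495.3 -104.   130.6] tool y deg -22.86 tilt z [ 1.e-04 -2.e-04 -1.e+00] F [ 0.98  0.17 -0.57] gap 59.8
shift cm [ -0.04  -0.03 -10.94] turn az 0.0025
captop z tool -27.436276227300652 4904
cap ((-0.5609333515167236, -2.618333578109741), 17.102495193481445) [-15.2 -19.5 -29.9] [ 16.5  13.7 -24.9]
stub 1055 [ 0.2491853  -2.46116406] ((-0.6571311950683594, -2.34393048286438), 6.56957483291626)
foot below TCP 104.56372377269935 (cap top minus 132)
```

View pics/w10.png

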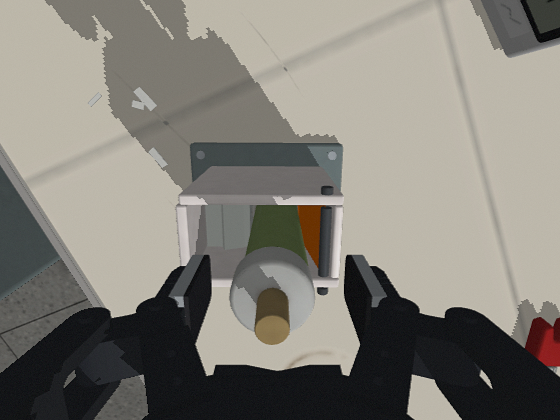

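Released: the cartridge stands in the well with the flap folded behind it (orange strip at (312,235)). The cap has moved 2 mm toward the front wall. Retreating upward.

```bash
python3 -m pendant '[[[0,0,-1,0,0,0,0.8],[0,0,-2,0,0,0,0.9],[0,0,-3,0,0,0,1],[0,0,-3,0,0,0,1],[0,0,-3,0,0,0,1]]]' && python3 -m pendant '[[[0,0,-3,0,0,0,1],[0,0,-2,0,0,0,1],[0,0,0,0,0,0,1],[0,0,0,0,0,0,1]]]'; python3 - <<'E'
from h import *
delta([494.85,-104.25,240],-23);snap('wrist','w11');snap('scene','sc11');snap('side','s11')
c=load('w11');P=cloud(c); g=(abs(P[...,0]-494)<50)&(abs(P[...,1]+104)<50); Z=P[...,2]
for n,a,b in (('cap',153,163),('stub',168,182)):
    m=g&(Z>a)&(Z<b); Q=P[m]; r=cv2.minEnclosingCircle(Q[:,:2].astype(np.float32)); d=np.array(r[0])+[1.15,.65]-[494.85,-104.25]; print(n,len(Q),np.median(Q[:,2]),r,'rel well',d@AX,d@AY)
m=g&(abs(P[...,2]-158)<5); Q=P[m]; A=np.c_[Q[:,:2]-Q[:,:2].mean(0),np.ones(len(Q))]; print('top plane slope',np.linalg.lstsq(A,Q[:,2],rcond=None)[0])
a=cv2.imread('pics/sc11.png')[130:270,200:340]; cv2.imwrite('pics/c11.png',cv2.resize(a,None,fx=4,fy=4,interpolation=cv2.INTER_CUBIC))
E
```

```text
time_s: 19.88
ee_pos: [494.7, -104.2, 252.7]
orientation: [0.0, 0.833, 0.553, -0.0]
contact_force: [1.2, 0.0, -0.6]
finger_gap: 85.2
time_s: 20.22
ee_pos: [495.5, -104.1, 302.2]
orientation: [0.001, 0.833, 0.553, 0.001]
contact_force: [0.1, 0.4, -0.1]
finger_gap: 85.5
t 20.22 tcp [ 495.5 -104.1  302.2] tool y deg -22.86 tilt z [ 0.0028 -0.     -1.    ] F [ 0.14  0.39 -0.14] gap 85.5
shift cm [-0.04 -0.07  6.22] turn az 0.0024
cap 918 158.0807621148569 ((492.1739196777344, -103.64347839355469), 16.652729034423828) rel well -1.8957264486613483 0.5603471507166325
stub 186 175.93151262622396 ((492.3690185546875, -103.74688720703125), 6.051026344299316) rel well -1.6757319431374422 0.5413900403805831
top plane slope [-1.13382924e-02 -1.28593561e-02  1.58026749e+02]
```

View pics/w11.png

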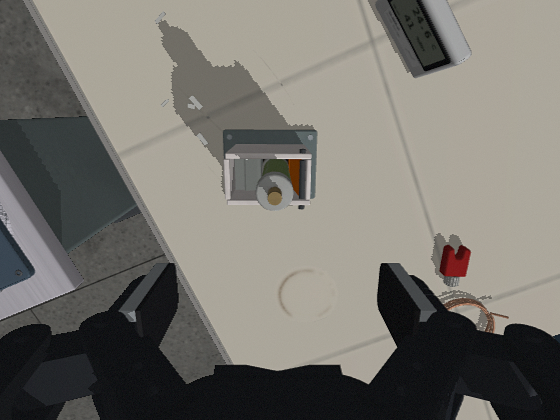

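View pics/c11.png

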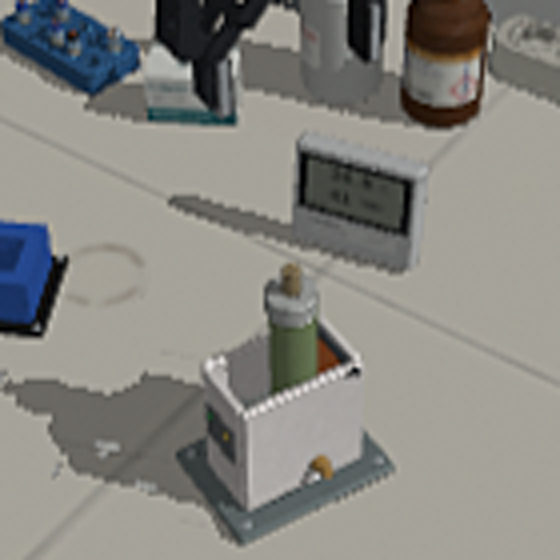

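Seated: the cap top is at z = 158.1, so the foot is at 26.1 (73.9 mm below the rim). The top is level within 1°, the flap is folded behind, and the gripper is clear. Handing in.

```bash
python3 -c "
from cell import manip
print(manip.hand_in())"
```

```text
the job is handed in; nothing more can be done
None
```

I loaded the cartridge from the blue stand into the dock and handed the job in at about 20 s of the 61 s allowed. No verdict was reported.

**What I did:**
- I gripped the upper cap and lifted the cartridge straight out of the stand.
- I pressed the flap down with the foot about 28 mm in front of the well, where it took about 3 N. I moved back at 31 mm below the rim with about 5 N sideways, then slid down the well.
- I felt the seat at about 73.5 mm below the rim. I held about 12 N on it for 0.75 s, then 13 to 14 N for another 0.6 s. These figures include the cartridge's weight, and no reading reached 15 N.
- I eased off, let go and backed straight up.

**Last checks:**
- The cap top is at z = 158 mm, so the foot is at 26 mm, which agrees with the seat felt.
- The cap top is level within about 1°, and the flap is folded behind the cartridge.
- The gripper is open and clear. I did not aim at or touch anything else on the bench.

**What disagreed or nearly went wrong:**
- On release the cartridge shifted about 2 mm toward the front wall, and it now stands against it.
- The wrist camera was off by about 1.3 mm in world axes. I worked this out from views at different wrist angles and corrected for it.
- Measured from the middle of the body, the well is about 10 mm behind, not the stated 16 mm. I placed it by the flap, the hinge pins and the mouth, which agreed with each other.
- Joint 7 came to 2.807 against its limit of 2.82 over the dock, so I used the half-turned grasp instead.

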